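# Snap a nest plate home in its change-over station

## Robot

A 6-joint arm with a two-finger parallel gripper is mounted at the origin on a cart in front of the work surface, level with it; the furniture and walls round the work are solid. World frame = base frame: x ahead of the robot, y to its left, z up, the work surface at z = 0. Lengths are in mm, angles in rad, forces in N, time in s.
With the tool pointing down it reaches from about 325 to 875 mm from the base axis. Payload 4.4 kg.
Tool frame: the origin (TCP) lies on the centre line of the jaws, within the pads' length; the fingertips stand 8 mm ahead of it and the grasp point (between the pads) lies 11 mm behind it; z points along the fingers, y is the line along which they close (so a half turn about z gives the same grasp; the last joint's range is limited). The gripper opens to 85 mm and grips with 20 to 120 N. Pads are 22 mm wide; open, the fingers measure 114 mm over their backs; the gripper's body (76 mm by 85 mm) begins 54 mm behind the grasp point. The pads swing forward as they close: fully open they stand 13 mm farther back than shut.
Start: joints at [1.131, 0.207, 1.542, -0, 1.393, -0.15], TCP at [163.771, 551.186, 239.282] pointing down, gripper open.
Joint ranges: [-2.73, 2.73], [-0.86, 2.22], [0.23, 2.46], [-1.11, 4.25], [0.08, 2.63], [-2.82, 2.82]. Speed limits (rad/s): [2.79, 2.79, 3.14, 3.14, 3.14, 3.14].

## Interface

Orientations are given as a 3x3 rotation matrix whose columns are the frame's x, y, z axes.
In Python, from station import ctrl, camera gives the robot as it stands. The module is installed in compiled form; this text tells all that it offers.
- The arm moves only by the tool jog_arm, never from a script. Its argument "steps" is a list of rows, each a list of 7 numbers: the shift along the tool's x, y, z in m, then the turn, a rotation vector about the tool's x, y, z in degrees, then the finger opening in m, from 0 to 0.0854. In form: [[tx, ty, tz, ax, ay, az, hand], ...]. A call has 1 to 20 rows; each row shifts and turns the commanded pose from where the row before left it, along the tool's axes as they then stand; what a row does not reach is not made up. A row lasts 1/10 s, in which the tool goes at most 50 mm and 8.59 degrees, less where a joint would pass 70% of its speed; a pose out of reach is approached as far as the arm can. A call is refused whole if a number of a shift passes 0.05 or a number of a turn 8.59, either way. A call with a gripper value outside its range is refused whole. The fingers move at their own pace and stop on an object; "grip_force" is the grip in N (left out, the last holds). Time passes only in rows, so rows that do not move let the fingers close. It gives the time, the measured TCP pose, the force, the opening and the grip force at its end, in the units of the state.
- ctrl.observe(): the state, without advancing time (a new reading comes with each control period).
- camera(name): name is "side" or "top" or "wrist"; returns a dict with "color" (420x560x3 uint8, red, green, blue), "K" (3x3 intrinsics, pixels), "R" (3x3) and "t" (3): a world point X has camera coordinates R X + t; the wrist camera has in their place "tool_from_camera" (4x4, takes a point from camera to tool coordinates, whose origin is the TCP and whose axes are the flange's). Camera axes: x right, y down, z forward; pixel columns grow to the right and rows downward; lengths in mm; the calibration is good to about 2 mm. A picture is of the moment at which its call begins: read the wrist's pose just before it. There is no depth.
- ctrl.hand_in(): hands the job in; it is judged then, once.
The state is a dict: "t": time; "qpos": joint angles; "joint_vel": joint speeds; "effort": joint torques, N m; "eef_pos": TCP position; "orientation": TCP orientation; "wrist_force": force on the tool from outside, world axes, zero at the start; "torque": the same for the moment, N m; "width": finger opening in mm; "grip_force": force on a finger pad.
Only numpy, scipy, OpenCV 4.12 (cv2) and the standard library are available. Lean on these libraries where they do the work, as an engineer would, in place of code of your own. Each camera call takes 0.05 s, during which the arm holds its last target. There are 200 camera calls.

## Task

Change over the grey station on the bench. First lift the spanner that lies across its rails out of the way and lay it flat on the bench; then, without lifting it out, nudge the blue plate along its channel, away from the red catch, until its hole drops over the brass pin; then press its raised end down until it clicks fully home under the red catch, stop pushing and leave it. Push the plate firmly but not hard, do not drop the spanner, and leave the two valve bodies, the small red bottle and the spray can standing where they are.

Things in the scene. Friction and masses are not known exactly. Their poses are not given: they have to be found in the camera images.
- station: grey fixed base, 259 x 100 x 12 mm, with two aluminium rails along it that form a channel. Origin on the bench under the channel's centre line; x runs along the channel to the red catch, y across, z up. Channel floor 12 mm above the bench; rails x = -98 to +145 mm, inner faces y = +-31.5 mm, outer +-41.5 mm, tops 46 mm above the bench
- pin_top (a point): top centre of the brass locating pin (10 mm thick, 16 mm tall, tapering to 7 mm at its top), at station x = -52 mm, 28 mm above the bench
- catch_nose (a point): tip of the red catch's nose, at station x = 74 mm, 20 mm above the bench. From it a sloping face rises to the catch's flat top, 28 mm above the bench, at x = 82 mm. Behind, from x = 92 to 145 mm, is the black catch housing, 27.5 mm high
- catch (a joint): red sprung catch, slides along the channel: 0 = sprung out; up to 0.012 m as it is pushed back (station +x). Spring 4 N at rest, 7 N at 4 mm. Pressing the block down near its rear edge takes roughly 10 to 17 N to get past the catch; after about 5 mm of travel the resistance falls away and the plate meets the floor
- nest_plate: blue plate, 160 x 60 mm, 0.25 kg, loose in the channel (1.5 mm play each side). Origin at the centre of its underside, x to the catch, z up. Front tongue x = -80 to -30 mm, 10 mm thick, with the hole; high block x = -30 to 55 mm, 22 mm thick; thin rear tongue x = 55 to 80 mm, 5 mm thick. Starts level, underside 28 mm up, on the pin's and the catch's tops; home, its underside is 12 mm up
- plate_hole (a point): centre of the plate's 14.5 mm through hole, at the underside, plate x = -52 mm. At the start 8 to 18 mm too far towards the catch and 28 mm above the bench; 13 to 15 mm up once it has dropped over the pin (the rear end then stays propped on the catch, tilt about 5 deg); 12 mm when home
- block_rear (a point): top rear edge of the plate's high block, mid-width, plate x = 55 mm, z = 22 mm. The upright face below it (17 mm tall, down to the rear tongue) is what to push on; the block's top just in front of it is where to press. Height above the bench: 50 mm at the start, about 43 mm with the hole dropped over the pin, 34 mm home
- plate_tongue (a point): top of the plate's thin rear tongue, plate x = 78 mm (2 mm from its end): 33 mm above the bench at the start, 17 mm fully home, with the catch sprung back over it
- spanner_mid (a point): centre of a steel spanner, 154 x 26 x 6 mm, 0.08 kg, length along its y; grip it across as a 26 mm wide bar. It lies across both rails, underside 46 mm up, near station x = 123 mm, 18 mm free below. The bench past the white bowl (rim 62 mm high, x 0.30 to 0.54, y -0.19 to 0.06) is free for its centre at x 0.50 to 0.58, y -0.25 to -0.31 m
- valve_body_1_mid (a point): aluminium valve body with a stem on top, 42 mm across, 64 mm tall, standing beside the station; point on its axis 32 mm above the bench
- valve_body_2_mid (a point): aluminium valve body with a stem on top, 39 mm across, 59 mm tall, standing beside the station; point on its axis 30 mm above the bench
- thread_lock_mid (a point): small red bottle with a black nozzle, 28 mm across, 84 mm tall, standing beside the station; point on its axis 42 mm above the bench
- spray_oil_mid (a point): oil spray can, 52 mm across, 189 mm tall, with a straw to one side, standing beside the station's front; point on its axis 90 mm above the bench
There are look-alikes about, which are no part of the job. There is more than one size of the nest_plate; the job needs the largest.

How it is judged:
By the outcome, as a careful person would: the job done as asked, in the order asked, and still so for the second after the job is handed in, with the robot touching nothing.
It also fails if it takes over 61 s, if anything falls off the work surface, if the arm or the gripper's body presses on something with over 40 N, if the wrist force passes 120 N, or if a joint passes its speed limit or range.

## Working session

There is one attempt and no reset: what is moved stays moved. The work goes in short steps, Python scripts to look and compute and a tool call to move; the robot and the scene stay as the last step left them, time stands still between calls to the robot, and variables do not carry over. Pictures are saved under pics/ and viewed, at most 10 in all, crops included, and the job is handed in when it is done.

Besides the shell and the picture viewer there is one more tool, called by a JSON object that holds its "method" and its "body". jog_arm: Moves the arm, as the interface text tells. Its arguments: {"type":"object","properties":{"steps":{"type":"array"},"grip_force":{"type":"number"}},"required":["steps"]}

```bash
mkdir -p pics
cat > h.py <<'E'
import numpy as np, cv2, json
from station import ctrl, camera
def snap(name, fn, crop=None, scale=1):
    s=ctrl.observe(); c=camera(name); im=cv2.cvtColor(c["color"],cv2.COLOR_RGB2BGR)
    cv2.imwrite(f"pics/{fn}_raw.png",im)
    K=np.array(c["K"])
    if name=="wrist":
        T=np.array(c["tool_from_camera"]); Rw=np.array(s["orientation"]); p=np.array(s["eef_pos"])
        Rc=Rw@T[:3,:3]; o=Rw@T[:3,3]+p; R=Rc.T; t=-R@o
    else: R=np.array(c["R"]); t=np.array(c["t"])
    np.savez(f"pics/{fn}.npz",K=K,R=R,t=t)
    return im
def at(fn,u,v,z):
    d=np.load(f"pics/{fn}.npz"); K,R,t=d["K"],d["R"],d["t"]
    o=-R.T@t; r=R.T@np.linalg.inv(K)@np.array([u,v,1.]); return o+r*(z-o[2])/r[2]
def proj(fn,X):
    d=np.load(f"pics/{fn}.npz"); p=d["K"]@(d["R"]@np.array(X,float)+d["t"]); return p[:2]/p[2]
E
python3 - <<'E'
from h import *
s=ctrl.observe(); print({k:np.round(v,3).tolist() for k,v in s.items()})
a=snap("top","top0");b=snap("side","side0")
cv2.imwrite("pics/a.png",cv2.resize(a,(800,600),interpolation=cv2.INTER_CUBIC)); cv2.imwrite("pics/b.png",cv2.resize(b,(800,600),interpolation=cv2.INTER_CUBIC))
for n in("top0","side0"):
    d=np.load(f"pics/{n}.npz");print(n,(-d["R"].T@d["t"]).round(),d["R"][2].round(2),d["K"][0,0])
E
```

```text
{'t': 0.0, 'qpos': [1.132, 0.207, 1.543, 0.0, 1.393, -0.151], 'joint_vel': [0.0, -0.0, -0.0, 0.001, -0.002, -0.0], 'effort': [0.003, -38.303, -29.16, 0.0, 0.011, 0.0], 'eef_pos': [163.438, 550.501, 238.094], 'orientation': [[-0.959, 0.285, -0.001], [0.285, 0.959, -0.002], [0.0, -0.002, -1.0]], 'wrist_force': [-0.307, -0.717, 0.084], 'torque': [0.014, 0.027, 0.022], 'grip_force': 0.0, 'width': 85.333}
top0 [386. 126. 938.] [ 0.14 -0.04 -0.99] 384.89335169800813
side0 [1140.  894.  673.] [-0.55 -0.66 -0.51] 502.62815273947723
```

View pics/a.png

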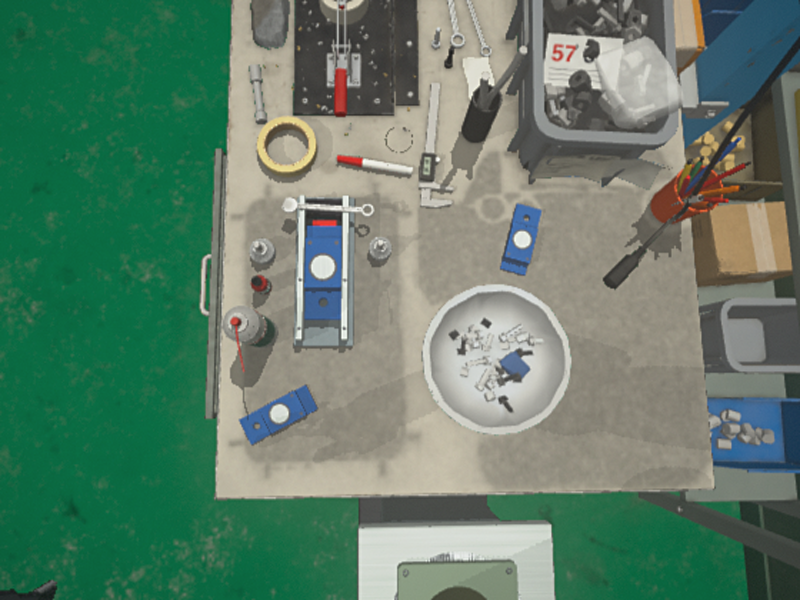

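View pics/b.png

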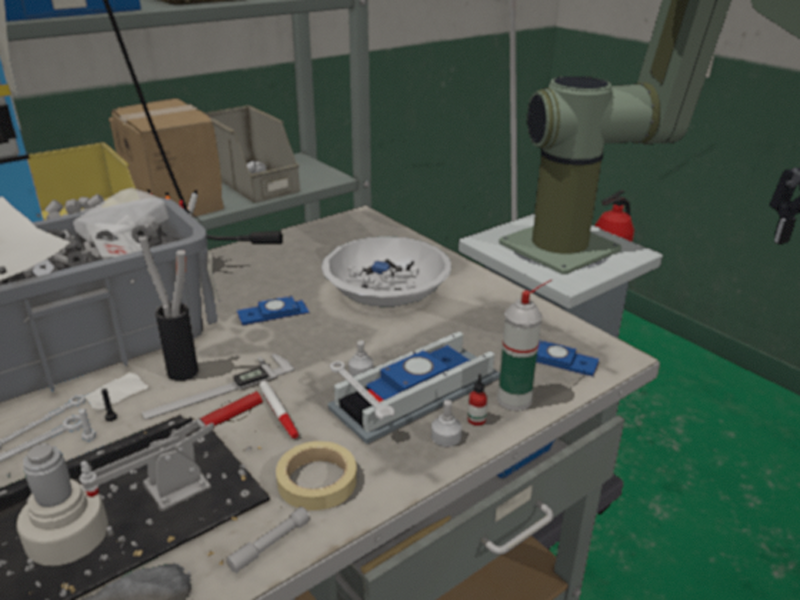

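The top view shows the station at about (298–352, 195–348) in the 800-wide picture, with the catch end away from the robot and the spanner from (288,205) to (370,210). The valve bodies are at (262,250) and (380,248), the bottle at (260,284), and the can at (245,325). I'll enlarge the station.

Run:
```python
import cv2
a=cv2.imread("pics/top0_raw.png")[130:255,150:285]
cv2.imwrite("pics/c.png",cv2.resize(a,None,fx=4.8,fy=4.8,interpolation=cv2.INTER_CUBIC))
```

```text
(no output)
```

View pics/c.png

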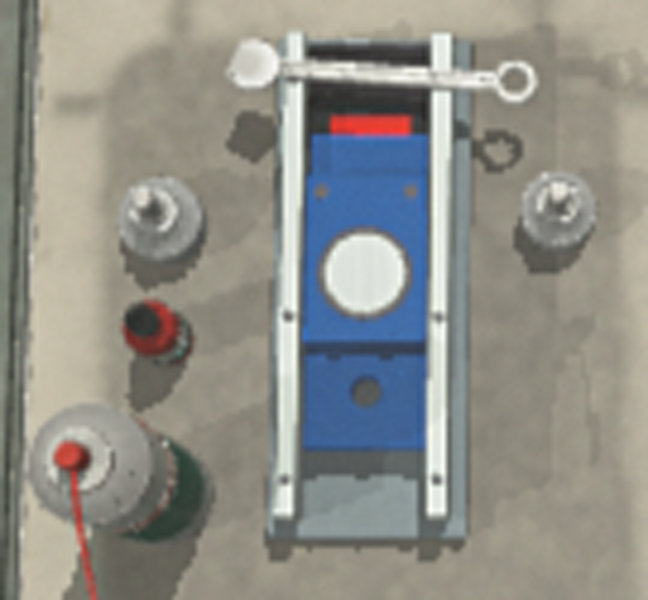

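The crop shows rail tops from (295,33)/(441,33) down to (285,518)/(437,518). The spanner runs (228,62)–(537,82), the red catch is at (370,125), the plate's hole at (367,391), and the block's rear edge at about (365,176).

```bash
cat >> h.py <<'E'
def crop(u,v,z,fn="top0",o=(150,130),f=4.8): return at(fn,o[0]+(u+.5)/f-.5,o[1]+(v+.5)/f-.5,z)
def fit(P,Q):
    # station pts P(2d), world Q
    P=np.array(P,float);Q=np.array(Q,float);p=P-P.mean(0);q=Q-Q.mean(0)
    th=np.arctan2((p[:,0]*q[:,1]-p[:,1]*q[:,0]).sum(),(p*q).sum())
    R=np.array([[np.cos(th),-np.sin(th)],[np.sin(th),np.cos(th)]]); return th,Q.mean(0)-R@P.mean(0),R
E
python3 - <<'E'
from h import *
P=[(145,36.5),(145,-36.5),(-98,36.5),(-98,-36.5)]
Q=[crop(u,v,46)[:2] for u,v in[(295,33),(441,33),(285.5,518),(437,518)]]
th,o,R=fit(P,Q);print("th",np.degrees(th),o,[(R.T@(q-o)).round(1) for q in Q])
st=lambda u,v,z:(R.T@(crop(u,v,z)[:2]-o)).round(1)
a,b=crop(228,62,50),crop(537,82,50);print("span",a,b,(a+b)/2,np.linalg.norm(a-b),np.degrees(np.arctan2(*(a-b)[[0,1]])),st(384,72,50))
print("hole",st(367,391,38),"blockrear",st(365,176,50),"tongue rear",st(370,135,33),"front",st(365,448,38))
for n,u,v,z in[("v1",160,205,64),("v2",557,200,59),("tl",145,322,84),("can",70,456,189)]:print(n,crop(u,v,z).round(),st(u,v,z))
E
```

```text
th -0.3015325439344474 [550.27087869 213.62904786] [array([144.4,  36.3]), array([144.9, -36.3]), array([-97.5,  36.3]), array([-97.8, -36.2])]
span [678.53613086 281.35975578  50.        ] [668.36505202 128.66983457  50.        ] [673.45059144 205.01479517  50.        ] 153.02830745464277 3.810993054171945 [123.2  -8.5]
hole [-34.8  -1.1] blockrear [70.2  0.1] tongue rear [95.9 -0.4] front [-62.9  -0.5]
v1 [603. 310.  64.] [51.8 96.7]
v2 [606. 119.  59.] [ 56.2 -94.1]
tl [542. 311.  84.] [-8.9 97.7]
can [468. 317. 189.] [-82.8 103.1]
```

{"method": "jog_arm", "body": {"steps": [[0, 0, -0.02, 0, 0, 8.58, 0.04], [0, 0, -0.02, 0, 0, 8.58, 0.04], [0, 0, -0.02, 0, 0, 8.58, 0.04], [0, 0, 0, 0, 0, 8.58, 0.04], [0, 0, 0, 0, 0, 8.58, 0.04], [0, 0, 0, 0, 0, 8.58, 0.04], [0, 0, 0, 0, 0, 8.58, 0.04], [0, 0, 0, 0, 0, 8.58, 0.04], [0, 0, 0, 0, 0, 8.58, 0.04], [0, 0, 0, 0, 0, 0, 0.04]]}}

```text
t: 1.1
eef_pos: [163.6, 550.8, 298.6]
orientation: [[0.065, 0.998, -0.001], [0.998, -0.065, -0.001], [-0.001, -0.001, -1.0]]
wrist_force: [0.1, 1.1, -0.1]
width: 39.8
grip_force: 0.0
```

```bash
cat >> h.py <<'E'
def to(x,y,z,ang=None):
    "delta to world target in tool axes (mm) and, ang=desired world angle of tool y, tilt too"
    s=ctrl.observe();R=np.array(s["orientation"]);p=np.array(s["eef_pos"])
    print("t",s["t"],"pos",p.round(1),"w",np.round(s["width"],1),"F",np.round(s["wrist_force"],1),"q6",np.round(s["qpos"][5],2))
    print("shift",(R.T@(np.array([x,y,z])-p)).round(1))
    if ang is not None:
        from scipy.spatial.transform import Rotation as Ro
        a=np.radians(ang);Y=np.array([np.cos(a),np.sin(a),0]);Z=np.array([0,0,-1.]);D=np.stack([np.cross(Y,Z),Y,Z],1)
        print("turn",np.degrees(Ro.from_matrix(R.T@D).as_rotvec()).round(2),"shift after turn",(D.T@(np.array([x,y,z])-p)).round(1))
E
python3 -c "
from h import *
to(673.4,205,290,-3.8)"
```

```text
t 1.1 pos [163.6 550.8 298.6] w 39.8 F [ 0.1  1.1 -0.1] q6 1.2
shift [-311.7  531.3    8.7]
turn [-0.03  0.07  0.05] shift after turn [-311.3  531.6    8.6]
```

{"method": "jog_arm", "body": {"steps": [[-0.0173, 0.0295, 0, 0, 0, 0, 0.04], [-0.0173, 0.0295, 0, 0, 0, 0, 0.04], [-0.0173, 0.0295, 0, 0, 0, 0, 0.04], [-0.0173, 0.0295, 0, 0, 0, 0, 0.04], [-0.0173, 0.0295, 0, 0, 0, 0, 0.04], [-0.0173, 0.0295, 0, 0, 0, 0, 0.04], [-0.0173, 0.0295, 0, 0, 0, 0, 0.04], [-0.0173, 0.0295, 0, 0, 0, 0, 0.04], [-0.0173, 0.0295, 0, 0, 0, 0, 0.04], [-0.0173, 0.0295, 0, 0, 0, 0, 0.04], [-0.0173, 0.0295, 0, 0, 0, 0, 0.04], [-0.0173, 0.0295, 0, 0, 0, 0, 0.04], [-0.0173, 0.0295, 0, 0, 0, 0, 0.04], [-0.0173, 0.0295, 0, 0, 0, 0, 0.04], [-0.0173, 0.0295, 0, 0, 0, 0, 0.04], [-0.0173, 0.0295, 0, 0, 0, 0, 0.04], [-0.0173, 0.0295, 0, 0, 0, 0, 0.04], [-0.0173, 0.0295, 0, 0, 0, 0, 0.04], [0, 0, 0, 0, 0, 0, 0.04], [0, 0, 0, 0, 0, 0, 0.04]]}}

```text
t: 3.1
eef_pos: [673.2, 204.9, 298.1]
orientation: [[0.065, 0.998, -0.002], [0.998, -0.065, 0.0], [0.0, -0.002, -1.0]]
wrist_force: [0.3, 0.4, -0.1]
width: 40.1
grip_force: 0.0
```

```bash
python3 -c "
from h import *
to(673.4,205,180,-3.8)
a=snap('wrist','w1');cv2.imwrite('pics/w1.png',cv2.resize(a,(800,600),interpolation=cv2.INTER_CUBIC))
for p in [(673.4,205,52),(678.5,281.4,52),(668.4,128.7,52),(550.3-98,213.6+36.5,46),(550.3+145,213.6+36.5,46)]: print((proj('w1',p)/.7).round())"
```

```text
t 3.1 pos [673.2 204.9 298.1] w 40.1 F [ 0.3  0.4 -0.1] q6 0.24
shift [1.000e-01 5.000e-01 1.181e+02]
turn [-0.12 -0.    0.08] shift after turn [1.000e-01 2.000e-01 1.181e+02]
[401. 246.]
[401. 142.]
[401. 339.]
[108. 205.]
[426. 184.]
```

View pics/w1.png

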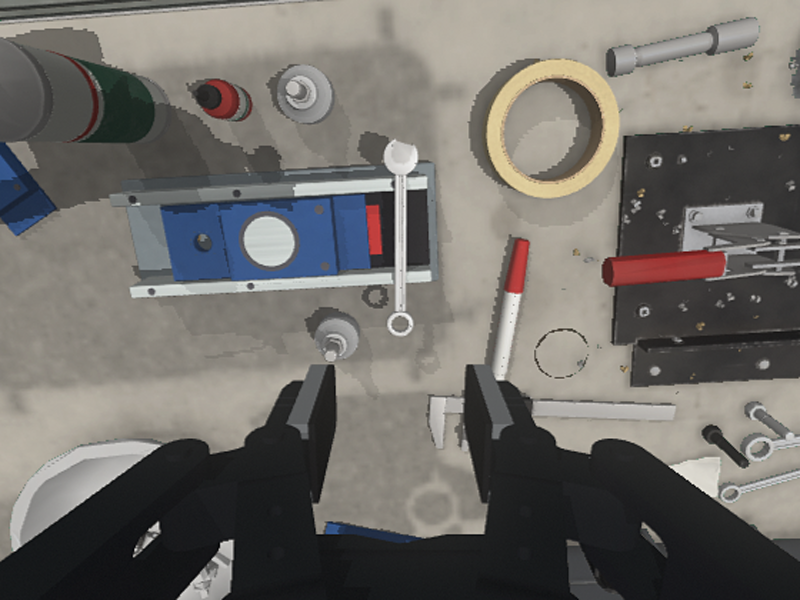

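The wrist view shows the spanner from (401,140) to (400,334), matching the predicted (401,142) and (401,339). The rail corner also agrees to a few pixels. Descending to TCP z = 43, with tips at 35.

{"method": "jog_arm", "body": {"steps": [[0.001, 0, 0.03, 0, 0, 0, 0.04], [0, 0, 0.03, 0, 0, 0, 0.04], [0, 0, 0.03, 0, 0, 0, 0.04], [0, 0, 0.03, 0, 0, 0, 0.04], [0, 0, 0.03, 0, 0, 0, 0.04], [0, 0, 0.03, 0, 0, 0, 0.04], [0, 0, 0.02, 0, 0, 0, 0.04], [0, 0, 0.015, 0, 0, 0, 0.04], [0, 0, 0.01, 0, 0, 0, 0.04], [0, 0, 0.01, 0, 0, 0, 0.04], [0, 0, 0.01, 0, 0, 0, 0.04], [0, 0, 0.01, 0, 0, 0, 0.04], [0, 0, 0, 0, 0, 0, 0.04], [0, 0, 0, 0, 0, 0, 0.04]]}}

```text
t: 4.55
eef_pos: [673.3, 206.5, 44.2]
orientation: [[0.066, 0.998, -0.0], [0.998, -0.066, 0.0], [-0.0, -0.0, -1.0]]
wrist_force: [-0.2, 0.8, 0.5]
width: 40.1
grip_force: 0.0
```

{"method": "jog_arm", "body": {"steps": [[0, 0, 0, 0, 0, 0, 0.03], [0, 0, 0, 0, 0, 0, 0.02], [0, 0, 0, 0, 0, 0, 0.015], [0, 0, 0, 0, 0, 0, 0.01], [0, 0, 0, 0, 0, 0, 0.005], [0, 0, 0, 0, 0, 0, 0.0], [0, 0, 0, 0, 0, 0, 0.0], [0, 0, 0, 0, 0, 0, 0.0]], "grip_force": 40}}

```text
t: 5.35
eef_pos: [674.0, 206.7, 45.3]
orientation: [[0.066, 0.998, 0.002], [0.998, -0.066, 0.0], [0.0, 0.002, -1.0]]
wrist_force: [-0.1, -0.4, 5.9]
width: 24.3
grip_force: 39.8
```

{"method": "jog_arm", "body": {"steps": [[0, 0, -0.008, 0, 0, 0, 0.0], [0, 0, -0.015, 0, 0, 0, 0.0], [0, 0, -0.02, 0, 0, 0, 0.0], [0, 0, -0.02, 0, 0, 0, 0.0], [0, 0, -0.02, 0, 0, 0, 0.0], [0, 0, -0.02, 0, 0, 0, 0.0], [0, 0, -0.02, 0, 0, 0, 0.0], [0, 0, -0.01, 0, 0, 0, 0.0], [0, 0, -0.005, 0, 0, 0, 0.0], [0, 0, 0, 0, 0, 0, 0.0]]}}

```text
t: 6.35
eef_pos: [673.3, 206.6, 182.8]
orientation: [[0.066, 0.998, 0.001], [0.998, -0.066, 0.0], [0.0, 0.001, -1.0]]
wrist_force: [0.5, 0.4, -1.5]
width: 24.1
grip_force: 39.4
```

{"method": "jog_arm", "body": {"steps": [[-0.015, -0.003, 0, 0, 0, 0, 0], [-0.025, -0.005, 0, 0, 0, 0, 0], [-0.025, -0.005, 0, 0, 0, 0, 0], [-0.025, -0.005, 0, 0, 0, 0, 0], [-0.025, -0.005, 0, 0, 0, 0, 0], [-0.025, -0.005, 0, 0, 0, 0, 0], [-0.025, -0.005, 0, 0, 0, 0, 0], [-0.025, -0.005, 0, 0, 0, 0, 0], [-0.03, -0.006, 0, 0, 0, 0, 0], [-0.03, -0.006, 0, 0, 0, 0, 0], [-0.03, -0.006, 0, 0, 0, 0, 0], [-0.03, -0.006, 0, 0, 0, 0, 0], [-0.03, -0.006, 0, 0, 0, 0, 0], [-0.03, -0.006, 0, 0, 0, 0, 0], [-0.025, -0.005, 0, 0, 0, 0, 0], [-0.025, -0.005, 0, 0, 0, 0, 0], [-0.025, -0.005, 0, 0, 0, 0, 0], [-0.025, -0.005, 0, 0, 0, 0, 0], [-0.02, -0.004, 0, 0, 0, 0, 0], [-0.01, -0.002, 0, 0, 0, 0, 0]]}}

```text
t: 8.35
eef_pos: [538.5, -287.5, 180.8]
orientation: [[0.068, 0.998, -0.003], [0.998, -0.068, 0.001], [0.001, -0.003, -1.0]]
wrist_force: [0.2, -0.0, -1.9]
width: 24.4
grip_force: 39.4
```

```bash
python3 -c "
from h import *
to(540,-283,60,-3.8)
a=snap('wrist','w2');b=snap('top','t2')
cv2.imwrite('pics/w2.png',np.hstack([a,b])[:, :][::1])
cv2.imwrite('pics/w2.png',cv2.resize(np.hstack([a,b]),(800,300),interpolation=cv2.INTER_AREA))"
```

```text
t 8.35 pos [ 538.5 -287.5  180.8] w 24.4 F [ 0.2 -0.  -1.9] q6 -0.56
shift [  4.5   1.6 120.8]
turn [-0.16 -0.05 -0.11] shift after turn [  4.6   1.2 120.8]
```

View pics/w2.png

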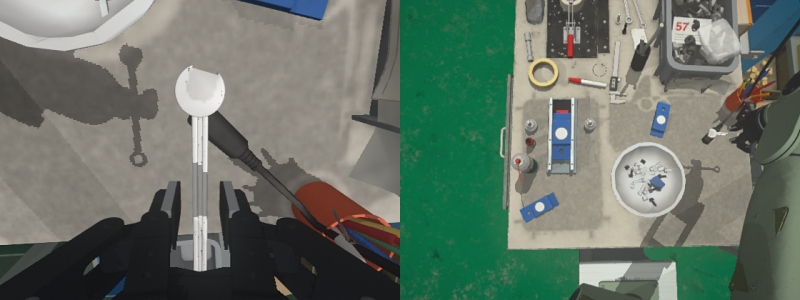

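The wrist view shows the spanner still held. A black tool handle is just beyond its open end, so I'll triangulate the handle tip and its orange root before lowering.

Run:
```python
from h import *
def tri(a,b):
    P=[];d=[np.load(f"pics/{n}.npz") for n in("top0","side0")]
    P=[x["K"]@np.hstack([x["R"],x["t"][:,None]]) for x in d]
    X=cv2.triangulatePoints(P[0],P[1],np.array(a,float)*.7,np.array(b,float)*.7);return (X[:3]/X[3]).ravel().round()
print("tip",tri((608,284),(281,237)),"root",tri((640,258),(205,240)), at("top0",608*.7,284*.7,0).round())
for p in [(540,-207,3),(540,-360,3),(500,-283,0),(580,-283,0)]: print(p,(proj("top0",p)/.7).round())
```

```text
tip [ 535. -247.   79.] root [ 625. -347.   50.] [ 549. -282.    0.]
(540, -207, 3) [567. 289.]
(540, -360, 3) [653. 289.]
(500, -283, 0) [610. 312.]
(580, -283, 0) [607. 267.]
```

Run:
```python
import cv2,numpy as np
a=cv2.imread("pics/top0_raw.png")[90:290,400:560];b=cv2.imread("pics/side0_raw.png")[100:230,60:260];c=cv2.imread("pics/w2_raw.png")
A=cv2.resize(a,(320,400),interpolation=cv2.INTER_CUBIC);B=cv2.resize(b,(460,299),interpolation=cv2.INTER_CUBIC);C=cv2.resize(c,(400,300),interpolation=cv2.INTER_AREA)
o=np.zeros((600,780,3),np.uint8);o[:400,:320]=A;o[:299,320:]=B;o[300:,320:720]=C
cv2.imwrite("pics/d.png",o)
```

```text
(no output)
```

View pics/d.png

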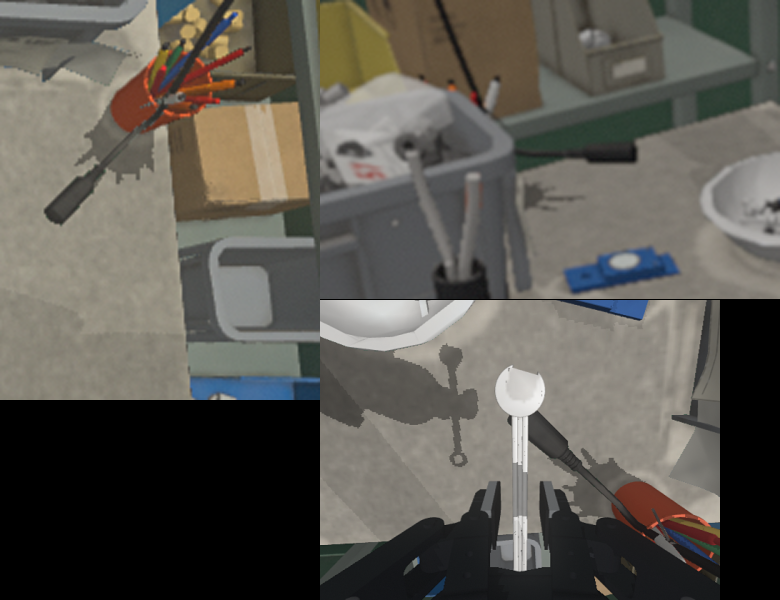

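Run:
```python
from h import *
def tri(l):
    A=[];
    for n,(u,v) in l:
        d=np.load(f"pics/{n}.npz");P=d["K"]@np.hstack([d["R"],d["t"][:,None]]);A+=[u*P[2]-P[0],v*P[2]-P[1]]
    A=np.array(A);A/=np.linalg.norm(A[:,:3],axis=1)[:,None];X=np.linalg.lstsq(A[:,:3],-A[:,3],rcond=None)[0];return X.round(),(A[:,:3]@X+A[:,3]).round(1)
print("tip",tri([("top0",(424,199)),("side0",(197,166)),("w2",(272,167))]))
# handle root: panels top (103,172) side (583,152) wrist (580,462)
print("root",tri([("top0",(451.5,176)),("side0",(174,166)),("w2",(364,227))]))
for p in [(463,-287.5-2,0)]:pass
print("bowl/cup check; spanner low outline in w2 end", at("w2",(520-320)*1.4,(390-300)*1.4,175).round())
```

```text
tip (array([ 534., -251.,   76.]), array([-5. , -1. ,  1.9, -1.1,  1. ,  5.2]))
root (array([ 588., -303.,   79.]), array([ 8.5, -0.8, 11.7,  5.1,  9. , -0.6]))
bowl/cup check; spanner low outline in w2 end [ 543. -223.  175.]
```

The handle hangs about 76 mm up, from (534,-251) to (588,-303). I'll lay the spanner just short of it, at about (465,-300), where the bench is clear of both handle and bowl.

{"method": "jog_arm", "body": {"steps": [[-0.003, -0.012, 0, 0, 0, 0, 0], [-0.0045, -0.02, 0, 0, 0, 0, 0], [-0.0045, -0.02, 0, 0, 0, 0, 0], [-0.0035, -0.013, 0, 0, 0, 0, 0], [-0.002, -0.0075, 0.01, 0, 0, 0, 0], [0, 0, 0.02, 0, 0, 0, 0], [0, 0, 0.02, 0, 0, 0, 0], [0, 0, 0.02, 0, 0, 0, 0], [0, 0, 0.02, 0, 0, 0, 0], [0, 0, 0.02, 0, 0, 0, 0], [0, 0, 0.02, 0, 0, 0, 0], [0, 0, 0.015, 0, 0, 0, 0], [0, 0, 0.01, 0, 0, 0, 0], [0, 0, 0.008, 0, 0, 0, 0], [0, 0, 0.004, 0, 0, 0, 0], [0, 0, 0, 0, 0, 0, 0], [0, 0, 0, 0, 0, 0, 0]]}}

```text
t: 10.15
eef_pos: [467.6, -298.9, 16.0]
orientation: [[0.066, 0.998, 0.001], [0.998, -0.066, -0.001], [-0.001, 0.001, -1.0]]
wrist_force: [0.8, 0.5, -1.0]
width: 24.4
grip_force: 39.4
```

{"method": "jog_arm", "body": {"steps": [[0, 0, 0.003, 0, 0, 0, 0], [0, 0, 0.002, 0, 0, 0, 0], [0, 0, 0.001, 0, 0, 0, 0], [0, 0, 0, 0, 0, 0, 0]]}}

```text
t: 10.55
eef_pos: [467.0, -298.4, 9.2]
orientation: [[0.066, 0.998, -0.0], [0.998, -0.066, 0.0], [0.0, -0.0, -1.0]]
wrist_force: [0.3, -0.4, -1.8]
width: 24.3
grip_force: 39.4
```

{"method": "jog_arm", "body": {"steps": [[0, 0, 0.001, 0, 0, 0, 0], [0, 0, 0.001, 0, 0, 0, 0], [0, 0, 0, 0, 0, 0, 0]]}}

```text
t: 10.85
eef_pos: [467.2, -298.6, 8.1]
orientation: [[0.066, 0.998, -0.0], [0.998, -0.066, -0.0], [-0.0, -0.0, -1.0]]
wrist_force: [-1.8, 1.5, 4.4]
width: 24.3
grip_force: 42.5
```

{"method": "jog_arm", "body": {"steps": [[0, 0, 0, 0, 0, 0, 0.023], [0, 0, 0, 0, 0, 0, 0.025], [0, 0, 0.0, 0, 0, 0, 0.027], [0, 0, 0.0, 0, 0, 0, 0.03], [0, 0, 0, 0, 0, 0, 0.036], [0, 0, 0, 0, 0, 0, 0.04], [0, 0, 0, 0, 0, 0, 0.04]], "grip_force": 20}}

```text
t: 11.55
eef_pos: [466.7, -298.3, 6.8]
orientation: [[0.066, 0.998, -0.001], [0.998, -0.066, 0.001], [0.0, -0.001, -1.0]]
wrist_force: [0.1, 0.2, 0.2]
width: 40.0
grip_force: 0.0
```

{"method": "jog_arm", "body": {"steps": [[0, 0, -0.01, 0, 0, 0, 0.04], [0, 0, -0.02, 0, 0, 0, 0.04], [0, 0, -0.03, 0, 0, 0, 0.04], [0, 0, -0.03, 0, 0, 0, 0.04], [0, 0, -0.03, 0, 0, 0, 0.04], [0, 0, -0.03, 0, 0, 0, 0.04], [0, 0, -0.02, 0, 0, 0, 0.02], [0, 0, -0.01, 0, 0, 0, 0], [0, 0, 0, 0, 0, 0, 0]]}}

```text
t: 12.45
eef_pos: [467.9, -299.2, 189.3]
orientation: [[0.066, 0.998, 0.003], [0.998, -0.066, -0.003], [-0.002, 0.003, -1.0]]
wrist_force: [0.9, 0.1, 0.4]
width: 0.1
grip_force: 0.0
```

```bash
python3 -c "
from h import *
to(647,213.3,190,-90.3)
to(647,213.3,190,89.7)
a=snap('wrist','w3');b=snap('top','t3')
o=np.zeros((420,780,3),np.uint8);o[:300,:400]=cv2.resize(a,(400,300),interpolation=cv2.INTER_AREA);o[:420,400:]=cv2.resize(b[120:270,140:275],(380,420),interpolation=cv2.INTER_CUBIC)
cv2.imwrite('pics/e.png',o)"
```

```text
t 12.45 pos [ 467.9 -299.2  189.3] w 0.1 F [0.9 0.1 0.4] q6 -0.66
shift [523.2 145.   -1.5]
turn [ 2.500e-01 -2.000e-02  8.653e+01] shift after turn [ 176.4 -513.5   -0.7]
t 12.45 pos [ 467.9 -299.2  189.3] w 0.1 F [0.9 0.1 0.4] q6 -0.66
shift [523.2 145.   -1.5]
turn [ 2.000e-02  2.600e-01 -9.347e+01] shift after turn [-176.4  513.5   -0.7]
```

View pics/e.png

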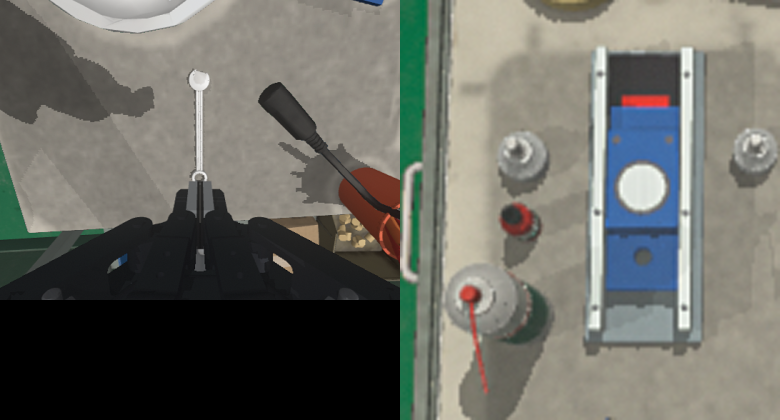

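The spanner lies flat on the bench, and the station's neighbours are unmoved. Next I turn the hand and go over to the station.

{"method": "jog_arm", "body": {"steps": [[0, 0, 0, 0, 0, -8.5, 0], [0, 0, 0, 0, 0, -8.5, 0], [0, 0, 0, 0, 0, -8.5, 0], [0, 0, 0, 0, 0, -8.5, 0], [0, 0, 0, 0, 0, -8.5, 0], [0, 0, 0, 0, 0, -8.5, 0], [0, 0, 0, 0, 0, -8.5, 0], [0, 0, 0, 0, 0, -8.5, 0], [0, 0, 0, 0, 0, -8.5, 0], [0, 0, 0, 0, 0, -8.5, 0], [0, 0, 0, 0, 0, -8.5, 0], [0, 0, 0, 0, 0, 0, 0]]}}

```text
t: 13.75
eef_pos: [466.1, -297.6, 185.1]
orientation: [[-1.0, 0.005, -0.003], [0.005, 1.0, 0.003], [0.003, 0.003, -1.0]]
wrist_force: [0.2, 0.5, -0.4]
width: -0.2
grip_force: 0.0
```

{"method": "jog_arm", "body": {"steps": [[-0.009, 0.0255, 0, 0, 0, 0, 0], [-0.009, 0.0255, 0, 0, 0, 0, 0], [-0.009, 0.0255, 0, 0, 0, 0, 0], [-0.009, 0.0255, 0, 0, 0, 0, 0], [-0.009, 0.0255, 0, 0, 0, 0, 0], [-0.009, 0.0255, 0, 0, 0, 0, 0], [-0.009, 0.0255, 0, 0, 0, 0, 0], [-0.009, 0.0255, 0, 0, 0, 0, 0], [-0.009, 0.0255, 0, 0, 0, 0, 0], [-0.009, 0.0255, 0, 0, 0, 0, 0], [-0.009, 0.0255, 0, 0, 0, 0, 0], [-0.009, 0.0255, 0, 0, 0, 0, 0], [-0.009, 0.0255, 0, 0, 0, 0, 0], [-0.009, 0.0255, 0, 0, 0, 0, 0], [-0.009, 0.0255, 0, 0, 0, 0, 0], [-0.009, 0.0255, 0, 0, 0, 0, 0], [-0.009, 0.0255, 0, 0, 0, 0, 0], [-0.009, 0.0255, 0, 0, 0, 0, 0], [-0.009, 0.0255, 0, 0, 0, 0, 0], [-0.005, 0.027, 0, 0, 0, 0, 0]]}}

```text
t: 15.75
eef_pos: [645.3, 212.9, 185.5]
orientation: [[-1.0, 0.009, -0.002], [0.009, 1.0, -0.001], [0.002, -0.001, -1.0]]
wrist_force: [0.4, 0.9, -0.5]
width: -0.1
grip_force: 0.0
```

```bash
python3 -c "
from h import *
to(642,213.3,50,89.7)"
```

```text
t 15.75 pos [645.3 212.9 185.5] w -0.1 F [ 0.4  0.9 -0.5] q6 -1.37
shift [  2.9   0.5 135.5]
turn [-0.04 -0.14 -0.2 ] shift after turn [  3.3   0.4 135.5]
```

{"method": "jog_arm", "body": {"steps": [[0, 0.0005, 0.025, 0, 0, 0, 0], [0, 0, 0.025, 0, 0, 0, 0], [0, 0, 0.025, 0, 0, 0, 0], [0, 0, 0.025, 0, 0, 0, 0], [0, 0, 0.02, 0, 0, 0, 0], [0, 0, 0.01, 0, 0, 0, 0], [0, 0, 0.007, 0, 0, 0, 0], [0, 0, 0.003, 0, 0, 0, 0], [0, 0, 0, 0, 0, 0, 0], [0, 0, 0, 0, 0, 0, 0]]}}

```text
t: 16.75
eef_pos: [646.4, 212.9, 48.5]
orientation: [[-1.0, 0.005, 0.002], [0.005, 1.0, 0.0], [-0.002, 0.0, -1.0]]
wrist_force: [-0.9, -0.3, -0.5]
width: -0.1
grip_force: 0.0
```

{"method": "jog_arm", "body": {"steps": [[0.003, 0, 0, 0, 0, 0, 0], [0.003, 0, 0, 0, 0, 0, 0], [0.002, 0, 0, 0, 0, 0, 0], [0.001, 0, 0, 0, 0, 0, 0], [0, 0, 0, 0, 0, 0, 0]]}}

```text
t: 17.25
eef_pos: [636.3, 212.8, 47.4]
orientation: [[-1.0, 0.005, -0.0], [0.005, 1.0, 0.0], [0.0, 0.0, -1.0]]
wrist_force: [-0.5, -0.1, -1.0]
width: -0.2
grip_force: 0.0
```

{"method": "jog_arm", "body": {"steps": [[0, 0.0005, 0.002, 0, 0, 0, 0], [0.0015, 0, 0.0005, 0, 0, 0, 0], [0.001, 0, 0, 0, 0, 0, 0], [0.001, 0, 0, 0, 0, 0, 0], [0.001, 0, 0, 0, 0, 0, 0], [0.001, 0, 0, 0, 0, 0, 0], [0.001, 0, 0, 0, 0, 0, 0], [0.001, 0, 0, 0, 0, 0, 0]]}}

```text
t: 18.05
eef_pos: [629.0, 213.3, 44.9]
orientation: [[-1.0, 0.005, 0.0], [0.005, 1.0, 0.0], [-0.0, 0.0, -1.0]]
wrist_force: [0.5, -0.5, -0.5]
width: 0.1
grip_force: 0.4
```

{"method": "jog_arm", "body": {"steps": [[0.001, 0, 0, 0, 0, 0, 0], [0.001, 0, 0, 0, 0, 0, 0], [0.001, 0, 0, 0, 0, 0, 0], [0.001, 0, 0, 0, 0, 0, 0], [0.001, 0, 0, 0, 0, 0, 0], [0.001, 0, 0, 0, 0, 0, 0]]}}

```text
t: 18.65
eef_pos: [623.0, 213.3, 44.8]
orientation: [[-1.0, 0.005, 0.0], [0.005, 1.0, 0.0], [-0.0, 0.0, -1.0]]
wrist_force: [0.6, 1.1, -0.6]
width: 0.0
grip_force: 0.5
```

{"method": "jog_arm", "body": {"steps": [[0.001, 0, 0, 0, 0, 0, 0], [0.001, 0, 0, 0, 0, 0, 0], [0.001, 0, 0, 0, 0, 0, 0], [0.001, 0, 0, 0, 0, 0, 0]]}}

```text
t: 19.05
eef_pos: [618.5, 213.3, 44.6]
orientation: [[-1.0, 0.005, -0.001], [0.005, 1.0, -0.0], [0.001, -0.0, -1.0]]
wrist_force: [-0.2, -0.6, -0.5]
width: -0.1
grip_force: 0.0
```

```bash
python3 -c "
from h import *
a=snap('wrist','w4');b=snap('side','s4');to(616,213.3,45,89.7)
o=np.zeros((600,800,3),np.uint8);o[:300,:400]=cv2.resize(a,(400,300),interpolation=cv2.INTER_AREA);o[:300,400:]=cv2.resize(b[220:310,225:345],(400,300),interpolation=cv2.INTER_CUBIC)
t=snap('top','t4');o[300:,:400]=cv2.resize(t[145:235,190:310],(400,300),interpolation=cv2.INTER_CUBIC)
cv2.imwrite('pics/f.png',o)"
```

```text
t 19.15 pos [618.6 213.3  44.6] w -0.4 F [-0.2  0.2 -0.6] q6 -1.37
shift [ 2.6 -0.  -0.4]
turn [-0.01 -0.04  0.04] shift after turn [ 2.6 -0.  -0.4]
```

View pics/f.png

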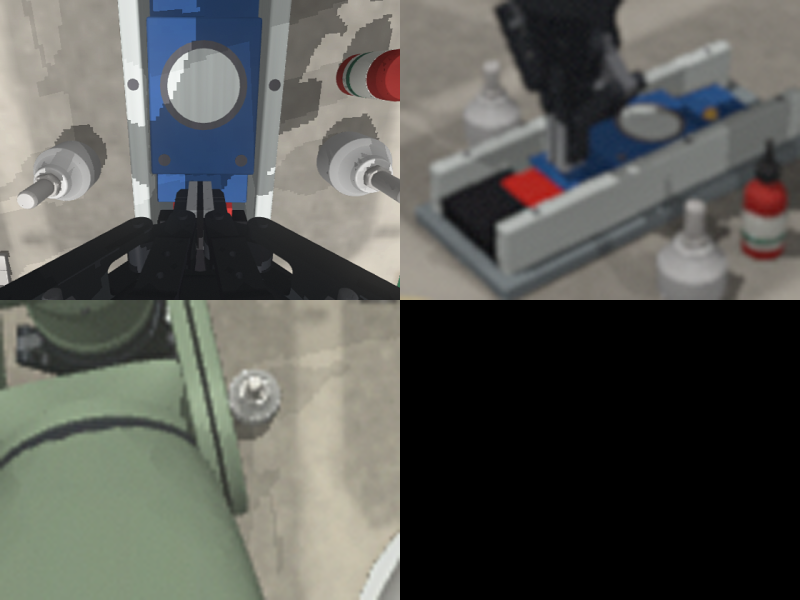

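Side view shows the brass pin in the plate's hole at (710,113) and the front end sunk. The wrist view has the block's rear edge at about (205,173). I'll check that by projection.

Run:
```python
from h import *
for z in(50,43): print(z,at("w4",205*1.4,173*1.4,z).round(1), "front of block", at("w4",205*1.4,17*1.4,z-(7 if z==43 else 0)).round(1))
# side: crop scale 400/120
f=400/120
for n,p in {"drop hole":(550.3-52,213.3,23),"drop rear corner +y":(605,243,43),"undropped rear corner":(608,243,50),"front corner drop":(550-30,243,36),"rail top y+ inner near":(695,245,46)}.items():
    q=proj("s4",p); print(n,((q-[225,220])*f+[400,0]).round())
```

```text
50 [598.5 217.   50. ] front of block [520.7 216.9  50. ]
43 [601.4 217.1  43. ] front of block [518.  217.2  36. ]
drop hole [704. 112.]
drop rear corner +y [609. 167.]
undropped rear corner [605. 160.]
front corner drop [710. 128.]
rail top y+ inner near [493. 221.]
```

{"method": "jog_arm", "body": {"steps": [[-0.001, 0, -0.01, 0, 0, 0, 0], [0, 0, -0.01, 0, 0, 0, 0], [0.01, 0, 0, 0, 0, 0, 0], [0.01, 0, 0, 0, 0, 0, 0], [0.0055, 0, 0, 0, 0, 0, 0], [0, 0, 0, 0, 0, 0, 0], [0, 0, 0.004, 0, 0, 0, 0], [0, 0, 0.004, 0, 0, 0, 0], [0, 0, 0, 0, 0, 0, 0]]}}

```text
t: 20.1
eef_pos: [594.0, 213.2, 55.6]
orientation: [[-1.0, 0.005, -0.002], [0.005, 1.0, -0.0], [0.002, -0.0, -1.0]]
wrist_force: [-1.1, 0.1, -1.1]
width: -0.2
grip_force: 0.0
```

{"method": "jog_arm", "body": {"steps": [[0, 0, 0.002, 0, 0, 0, 0], [0, 0, 0.002, 0, 0, 0, 0], [0, 0, 0.001, 0, 0, 0, 0], [0, 0, 0.001, 0, 0, 0, 0], [0, 0, 0, 0, 0, 0, 0]]}}

```text
t: 20.6
eef_pos: [594.8, 213.5, 51.5]
orientation: [[-1.0, 0.005, 0.0], [0.005, 1.0, 0.0], [-0.0, 0.0, -1.0]]
wrist_force: [-2.7, -0.5, 5.3]
width: 0.2
grip_force: 2.0
```

Contact at TCP z = 51.5, which matches a block top at about 43. Now pressing.

{"method": "jog_arm", "body": {"steps": [[0, 0, 0.001, 0, 0, 0, 0], [0, 0, 0.001, 0, 0, 0, 0], [0, 0, 0.001, 0, 0, 0, 0], [0, 0, 0, 0, 0, 0, 0]]}}

```text
t: 21.0
eef_pos: [595.1, 213.8, 49.4]
orientation: [[-1.0, 0.005, 0.001], [0.005, 1.0, 0.001], [-0.001, 0.001, -1.0]]
wrist_force: [-3.0, 0.1, 7.4]
width: -0.1
grip_force: 4.1
```

{"method": "jog_arm", "body": {"steps": [[0, 0, 0.001, 0, 0, 0, 0], [0, 0, 0.001, 0, 0, 0, 0], [0, 0, 0.001, 0, 0, 0, 0], [0, 0, 0, 0, 0, 0, 0]]}}

```text
t: 21.4
eef_pos: [595.4, 213.9, 48.5]
orientation: [[-1.0, 0.004, 0.002], [0.004, 1.0, 0.0], [-0.002, 0.0, -1.0]]
wrist_force: [-7.5, -0.9, 17.0]
width: -0.2
grip_force: 8.8
```

{"method": "jog_arm", "body": {"steps": [[0, 0, 0.001, 0, 0, 0, 0], [0, 0, 0.001, 0, 0, 0, 0], [0, 0, 0, 0, 0, 0, 0]]}}

```text
t: 21.7
eef_pos: [594.2, 213.4, 42.3]
orientation: [[-1.0, 0.005, -0.0], [0.005, 1.0, -0.0], [0.0, -0.0, -1.0]]
wrist_force: [0.4, -0.4, 0.2]
width: 0.1
grip_force: 0.0
```

{"method": "jog_arm", "body": {"steps": [[0, 0, 0.001, 0, 0, 0, 0], [0, 0, 0.001, 0, 0, 0, 0], [0, 0, 0, 0, 0, 0, 0]]}}

```text
t: 22.0
eef_pos: [594.1, 213.4, 42.1]
orientation: [[-1.0, 0.004, -0.001], [0.004, 1.0, -0.0], [0.001, -0.0, -1.0]]
wrist_force: [-6.0, -1.6, 11.1]
width: -0.0
grip_force: 5.7
```

It clicked through: TCP z = 42.1 puts the block top at about 34, which is home. Backing off to look.

{"method": "jog_arm", "body": {"steps": [[0, 0, -0.004, 0, 0, 0, 0], [0, 0, -0.01, 0, 0, 0, 0], [0, 0, -0.02, 0, 0, 0, 0], [0, 0, -0.03, 0, 0, 0, 0], [0, 0, -0.03, 0, 0, 0, 0], [0, 0, -0.03, 0, 0, 0, 0], [0, 0, 0, 0, 0, 0, 0]]}}

```text
t: 22.7
eef_pos: [598.3, 214.3, 170.9]
orientation: [[-1.0, 0.005, 0.011], [0.005, 1.0, 0.002], [-0.011, 0.002, -1.0]]
wrist_force: [0.5, -0.1, 0.0]
width: 0.1
grip_force: 0.0
```

```bash
python3 -c "
from h import *
a=snap('wrist','w5');b=snap('side','s5');to(594,213.3,160,89.7)
o=np.zeros((600,800,3),np.uint8);o[:300,:400]=cv2.resize(a,(400,300),interpolation=cv2.INTER_AREA);o[:300,400:]=cv2.resize(b[220:310,225:345],(400,300),interpolation=cv2.INTER_CUBIC)
o[300:,:400]=cv2.resize(b[80:380,100:500],(400,300));cv2.imwrite('pics/g.png',o)
f=400/120
for n,p in {'home rear corner':(605,243,34),'start rear mid':(605,213,34),'tilted rear mid':(605,213,43),'tongue end mid home':(629,213,17),'prop':(629,213,31)}.items(): print(n,((proj('s5',p)-[225,220])*f+[400,0]).round(),(proj('w5',p)/1.4).round())"
```

```text
t 22.8 pos [595.1 213.5 165.7] w 0.1 F [ 0.4  0.8 -0.7] q6 -1.36
shift [ 1.1 -0.2  5.7]
turn [0.02 0.12 0.03] shift after turn [ 1.1 -0.2  5.7]
home rear corner [609. 179.] [224. 146.]
start rear mid [579. 156.] [198. 146.]
tilted rear mid [579. 145.] [198. 148.]
tongue end mid home [549. 192.] [198. 161.]
prop [549. 174.] [198. 165.]
```

View pics/g.png

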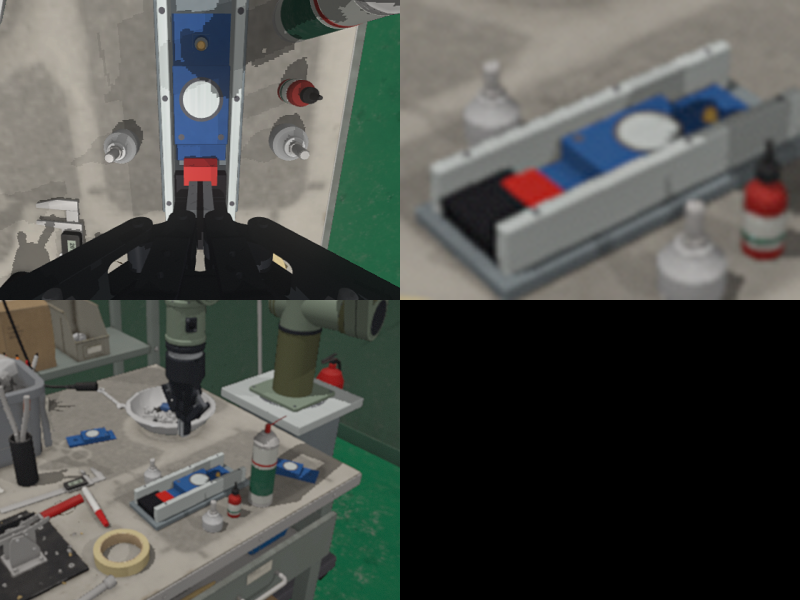

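Side view shows the plate level, with its block sunk below the rail tops, the red catch over its tongue at (540,185) and the brass pin through its hole at (710,113). The valve bodies, bottle and can are standing, and the spanner is flat on the bench.

```bash
python3 -c "
from station import ctrl
print(ctrl.hand_in())"
```

```text
the job is handed in; nothing more can be done
None
```

The job is handed in (no verdict came back) at about 23 s: the plate is on the pin and home under the catch, nothing else looks disturbed, and the spanner is flat on the bench at about (467, -299) mm, just short of your suggested spot to avoid an overhanging tool handle, released a few mm up with the fingertips on the bench.

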